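# Set the encoder wheel to its zero mark

## Robot

A 6-joint arm with a two-finger parallel gripper is mounted at the origin on the work surface. World frame = base frame: x ahead of the robot, y to its left, z up, the work surface at z = 0. Lengths are in m, angles in rad, forces in N, time in s.
With the tool pointing down it reaches from about 0.3 to 0.875 m from the base axis. Payload 6.4 kg.
Tool frame: the origin (TCP) lies at the very end of the fingers, on their centre line; the grasp point (between the pads) lies 19 mm behind it; z points along the fingers, y is the line along which they close (so a half turn about z gives the same grasp; the last joint's range is limited). The gripper opens to 85 mm and grips with 20 to 120 N. Pads are 22 mm wide; open, the fingers measure 114 mm over their backs; the gripper's body (76 mm by 85 mm) begins 54 mm behind the grasp point. The pads swing forward as they close: fully open they stand 13 mm farther back than shut.
Start: joints at [1.002, 0.181, 1.607, -0, 1.354, -0.206], TCP at [0.204, 0.538, 0.231] pointing down, gripper open.
Joint ranges: [-2.99, 2.99], [-0.89, 2.07], [0.3, 2.58], [-1.14, 4.28], [0, 2.63], [-3.12, 3.12]. Speed limits (rad/s): [2.57, 2.57, 3.01, 3.14, 3.14, 3.14].

## Interface

Orientations are given as a rotation vector (axis times angle).
In Python, from rig import arm gives the robot as it stands. The module is installed in compiled form; this text tells all that it offers.
- The arm moves only by the tool drive_tool, never from a script. Its argument "targets" is one flat list of numbers, 6 for each row, row after row: the shift along the tool's x, y, z scaled (see below), then the turn, a rotation vector about the tool's x, y, z scaled (see below). In form: [x, y, z, wx, wy, wz, x, y, z, wx, wy, wz, ...]. A call has 1 to 20 rows; each row shifts and turns the commanded pose from where the row before left it, along the tool's axes as they then stand; what a row does not reach is not made up. The controller multiplies each number of a shift by 3 cm and each number of a turn by 5 degrees. A row lasts 1/12 s, in which the tool goes at most 41.7 mm and 7.16 degrees, less where a joint would pass 70% of its speed; a pose out of reach is approached as far as the arm can. A call with a number of a shift or a turn outside -1 to 1 is refused whole. A call with a gripper value outside its range is refused whole. "claw" is the opening, from 0 (shut) to 1 (fully open), set as the call begins (left out, the last holds). The fingers move at their own pace and stop on an object; "squeeze" is the grip in N (left out, the last holds). Time passes only in rows, so rows that do not move let the fingers close. It gives the time, the measured TCP pose, the force, the opening and the grip force at its end, in the units of the state.
- arm.state(): the state, without advancing time (a new reading comes with each control period).
- arm.read_camera(name): name is "side" or "top"; returns the picture (480x640x3 uint8, blue, green, red); there is no depth.
- arm.camera_params(name): a dict with "K" (3x3 intrinsics, pixels), "rvec" (rotation vector, rad) and "tvec" (3), from world to camera coordinates, as OpenCV has them. Camera axes: x right, y down, z forward; pixel columns grow to the right and rows downward; lengths in m; the calibration is good to about 2 mm. A picture is of the moment at which its call begins. camera_params takes no time and is no camera call.
- arm.hand_in(): hands the job in; it is judged then, once.
The state is a dict: "time": time; "joint_positions": joint angles; "joint_vel": joint speeds; "joint_torque": joint torques, N m; "ee_pos": TCP position; "tool_rot": TCP orientation; "contact_force": force on the tool from outside, world axes, zero at the start; "ft_torque": the same for the moment, N m; "gripper_width": finger opening in m; "gripper_force": force on a finger pad.
Only numpy, scipy, OpenCV 4.12 (cv2) and the standard library are available. Lean on these libraries where they do the work, as an engineer would, in place of code of your own. Each camera call takes 0.05 s, during which the arm holds its last target. There are 200 camera calls.

## Task

Zero the motor rig's spoked wheel: push spoke after spoke with the fingertips, gently, until the red index stem on the wheel's rim points straight up. Do not touch the delicate red stem, leave the loose things on the bench and on the rig's base where they are, and leave the wheel at rest and untouched.

Things in the scene. Friction and masses are not known exactly. Their poses are not given: they have to be found in the camera images.
- rig: Fixed motor rig; origin on the bench below the wheel's centre, z up, -x side faces the robot, y along the wheel's plane. Base 12 mm thick, x -145..135, y -150..150 mm. A blue guard plate (6 mm thick at x = -62 mm, 300 mm wide, top 167 mm up) covers the wheel's lower half in front: reach in above it. Behind the hub: pillar and 64 mm motor from x = 32 mm, with a black block on it up to 228 mm.
- wheel: Upright wheel, rim 280 mm outside, 240 mm inside diameter (20 mm bar), hub 52 mm diameter out to x = -41 mm. Origin at its centre, 180 mm above the bench; x is the axle (the rig's x, away from the robot), z points along the red stem. Turns endlessly both ways, positive = clockwise as the robot sees it. Stiff: 2.5 to 3 N at 85 mm from the centre moves it; it stays where left, hardly coasting.
- spokes: The wheel's five straight metal spokes, turning with it (origin and axes of the wheel), at 36, 108, 180, 252 and 324 degrees from the red stem, which lies midway between two. Each is a bar 14 mm wide, reaching from the hub to the rim, 40 mm deep (wheel x -34 to +6 mm), so 24 mm proud of the rim on the robot's side. The gaps between them are open right through.
- stem: Red index stem on the outside of the rim, 12 mm thick with a ball tip of 16 mm, standing 25 mm out of the rim. Origin at its foot, 138 mm from the wheel's centre; z points outward along it, away from the wheel's centre. Delicate: not to be touched. It starts somewhere in the lower part of the wheel.
- coupling: Loose brass cylinder, 26 mm diameter, 30 mm high, standing on the rig's base in front of the guard; origin under its centre. Leave alone.
- bearing: Loose steel ring, 36 mm diameter, 12 mm high, lying on the rig's base in front of the guard; origin under its centre. Leave alone.
- multimeter: Loose yellow multimeter lying flat, 165 x 85 x 48 mm; origin under its centre. Leave alone.
- breadboard: Loose white breadboard, 165 x 55 x 14 mm; origin under its centre. Leave alone.
- screwdriver: Loose screwdriver lying flat, 170 mm long along its x. Leave alone.
- spray: Loose blue spray can, 52 mm diameter, 150 mm high; origin under its centre. Leave alone.
- partsbox: Loose orange parts box, 100 x 70 x 35 mm, open on top; origin under its centre. Leave alone.

How it is judged:
On the way:
1. the fingers push a spoke while the stem is still well away from upright (contact force between the fingers and spokes above 0.8 N and angle between stem's own z axis and vertical above 0.4 rad), for 0.1 s.
At the end, for the whole second after the job is handed in: The red stem points straight up within 0.09 rad (5 degrees), the wheel is at rest, and each loose thing is within 20 mm of where it started (angle between stem's own z axis and vertical below 0.09 rad and angular speed of wheel below 0.05 rad/s and distance of each of coupling, bearing, multimeter, breadboard, screwdriver, spray, partsbox from where it was at the start of the episode below 0.02 m); the robot touches nothing.
It fails at once if the red stem is touched (contact force between the arm and stem above 0.5 N).
It fails at once if the red stem is touched by the fingers (contact force between the fingers and stem above 0.5 N).
It fails at once if the wheel is flung round (over 5 rad/s) (angular speed of wheel above 5 rad/s).
It fails at once if the fingers strike, press or squeeze the wheel with over 60 N (contact force between the fingers and wheel above 60 N).
It fails at once if a loose thing is shoved, lifted or carried (over 30 mm) (distance of any of coupling, bearing, multimeter, breadboard, screwdriver, spray, partsbox from where it was at the start of the episode above 0.03 m).
It also fails if it takes over 72 s, if anything falls off the work surface, if the arm or the gripper's body presses on something with over 40 N, if the wrist force passes 120 N, or if a joint passes its speed limit or range.

## Working session

There is one attempt and no reset: what is moved stays moved. The work goes in short steps, Python scripts to look and compute and a tool call to move; the robot and the scene stay as the last step left them, time stands still between calls to the robot, and variables do not carry over. Pictures are saved under pics/ and viewed, at most 10 in all, crops included, and the job is handed in when it is done.

Besides the shell and the picture viewer there is one more tool, called as name(argument=value, ...), one argument or row to a line, values as JSON. drive_tool: Moves the arm, as the interface text tells. Shifts and turns lie within -1 to 1; 1 stands for 3 cm of shift or 5 degrees of turn. Its arguments: {"type":"object","properties":{"targets":{"type":"array","items":{"type":"number"}},"claw":{"type":"number"},"squeeze":{"type":"number"}},"required":["targets"]}

```bash
mkdir -p pics; cat >h.py <<'E'
import numpy as np,cv2
from rig import arm
def cam(n):
    p=arm.camera_params(n);K=np.array(p["K"],float);R=cv2.Rodrigues(np.array(p["rvec"],float))[0];t=np.array(p["tvec"],float).ravel()
    return K,R,t
def ray(n,u,v):
    K,R,t=cam(n);d=R.T@np.linalg.solve(K,[u,v,1.]);return -R.T@t,d
def onplane(n,u,v,p,nrm):
    o,d=ray(n,u,v);nrm=np.array(nrm,float);return o+d*(np.dot(np.array(p)-o,nrm)/np.dot(d,nrm))
def proj(n,P):
    K,R,t=cam(n);q=K@(R@np.array(P,float)+t);return q[:2]/q[2]
E
python3 - <<'E'
from h import *
for n in("side","top"):
    im=arm.read_camera(n);cv2.imwrite(f"pics/{n}0.png",im)
    K,R,t=cam(n);print(n,-R.T@t,R[2],K[0,0])
s=arm.state();print(s["ee_pos"],s["tool_rot"],s["time"],cv2.Rodrigues(np.array(s["tool_rot"]))[0])
E
```

```text
side [ 0.25606075 -0.74823891  0.97667482] [ 0.21587066  0.68487654 -0.69594826] 471.3450385512056
top [0.4035462  0.01873093 1.26435764] [ 0.05183081 -0.02018727 -0.99845182] 454.40166812436877
[0.20378526 0.53714506 0.23047523] [-5.66719557e-01 -3.08947131e+00  2.28409742e-03] 0.1 [[-9.34893262e-01  3.54928030e-01 -8.25251026e-04]
 [ 3.54928863e-01  9.34892369e-01 -1.32725174e-03]
 [ 3.00442042e-04 -1.53374411e-03 -9.99998779e-01]]
```

View pics/side0.png

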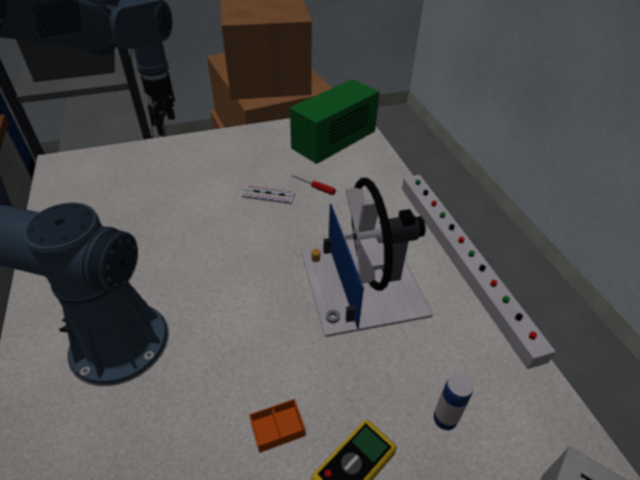

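View pics/top0.png

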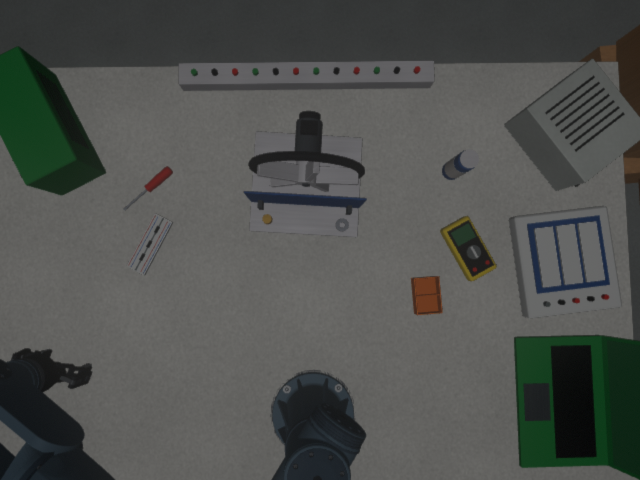

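The rig's base spans about (250..362, 131..236) in the top view and the wheel is around (307,163). In the side view the wheel is around (372,235). The stem isn't visible yet, so I'll enlarge both views.

```bash
python3 - <<'E'
from h import *
a=cv2.imread("pics/side0.png")[165:340,290:445];b=cv2.imread("pics/top0.png")[100:245,235:375]
f=lambda x:cv2.resize(np.clip(x*1.6,0,255).astype(np.uint8),(400,int(400*x.shape[0]/x.shape[1])),interpolation=cv2.INTER_CUBIC)
a,b=f(a),f(b);h=max(len(a),len(b))
p=lambda x:cv2.copyMakeBorder(x,0,h-len(x),0,0,0)
cv2.imwrite("pics/c0.png",np.hstack([p(a),p(b)]))
for uv in((254,131),(362,137),(358,236),(250,231)):print(onplane("top",*uv,[0,0,.012],[0,0,1]).round(4))
for uv in((326,332),(431,315)):print('s',onplane("side",*uv,[0,0,.012],[0,0,1]).round(4))
E
```

```text
[0.7774 0.1481 0.012 ]
[ 0.7566 -0.1534  0.012 ]
[ 0.4791 -0.1356  0.012 ]
[0.498  0.1624 0.012 ]
s [ 0.4815 -0.1247  0.012 ]
s [ 0.7504 -0.1521  0.012 ]
```

View pics/c0.png

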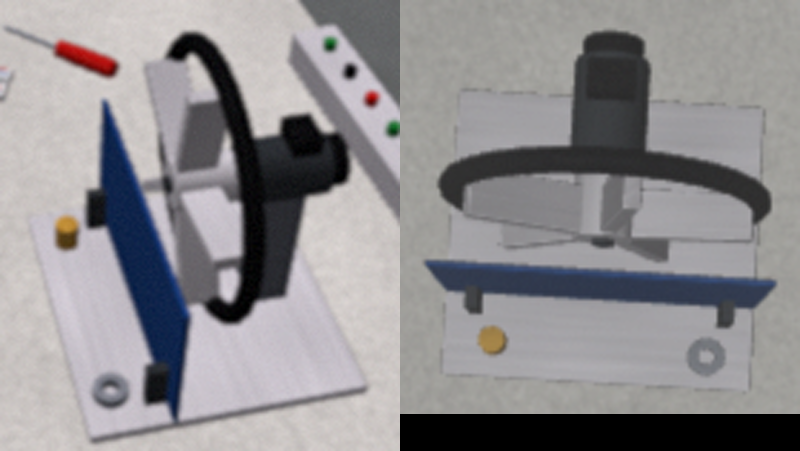

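The coupling and bearing stand in front of the guard, and the stem is hidden low down. I'll rectify both views onto the spokes' front plane (rig x = -34 mm) to read the spoke angles.

```bash
cat >>h.py <<'E'
YAW=np.radians(-3.6);C=np.array([.633,.005,0]);RX=np.array([np.cos(YAW),np.sin(YAW),0]);RY=np.array([-np.sin(YAW),np.cos(YAW),0])
def rig2w(x,y,z):return C+RX*x+RY*y+np.array([0,0,z])
def rectify(im,n,x,S=1.25):  # view as robot sees it; px=(200-S*y, 200-S*(z-180)) mm
    c=[(-.15,.03),(.15,.03),(.15,.33),(-.15,.33)]
    src=np.float32([proj(n,rig2w(x,y,z)) for y,z in c]);dst=np.float32([(200-S*1000*y,200-S*1000*(z-.18)) for y,z in c])
    return cv2.warpPerspective(im,cv2.getPerspectiveTransform(src,dst),(400,400),flags=cv2.INTER_CUBIC)
def pair(a,b,x,f):
    o=[]
    for im,n in((a,"side"),(b,"top")):
        w=np.clip(rectify(im,n,x)*1.6,0,255).astype(np.uint8)
        cv2.circle(w,(200,200),150,(0,255,0),1);cv2.drawMarker(w,(200,200),(0,0,255));o.append(w)
    cv2.imwrite(f,np.hstack(o))
E
python3 - <<'E'
from h import *
pair(cv2.imread("pics/side0.png"),cv2.imread("pics/top0.png"),-.034,"pics/r0.png")
E
```

```text
(no output)
```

View pics/r0.png

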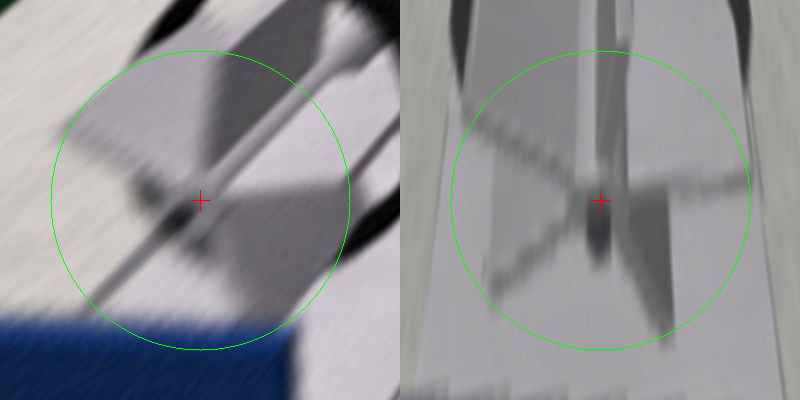

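```bash
python3 - <<'E'
from h import *
for n in("side","top"):
    im=cv2.imread(f"pics/{n}0.png");b,g,r=[im[...,i].astype(int) for i in range(3)]
    m=((r>60)&(r>1.7*g)&(r>1.7*b)).astype(np.uint8)
    k,l,st,ce=cv2.connectedComponentsWithStats(m)
    print(n,[(tuple(c.round()),s[4]) for c,s in zip(ce[1:],st[1:])])
    m2=((r>g+15)&(r>b+15));ys,xs=np.nonzero(m2[120:345,240:440]);print(list(zip(xs+240,ys+120))[:80])
    for a in(48,120,192,264,336):
        t=np.radians(a+0.);print(a,[proj(n,rig2w(0,-d*np.sin(t),.18+d*np.cos(t))).round() for d in(.14,.163)])
E
```

```text
side [((np.float64(1.0), np.float64(118.0)), np.int32(25)), ((np.float64(323.0), np.float64(187.0)), np.int32(148)), ((np.float64(434.0), np.float64(203.0)), np.int32(19)), ((np.float64(461.0), np.float64(239.0)), np.int32(21)), ((np.float64(493.0), np.float64(282.0)), np.int32(28)), ((np.float64(533.0), np.float64(335.0)), np.int32(38)), ((np.float64(277.0), np.float64(424.0)), np.int32(1474)), ((np.float64(304.0), np.float64(434.0)), np.int32(2)), ((np.float64(300.0), np.float64(436.0)), np.int32(4)), ((np.float64(292.0), np.float64(439.0)), np.int32(2)), ((np.float64(295.0), np.float64(438.0)), np.int32(1)), ((np.float64(290.0), np.float64(440.0)), np.int32(2)), ((np.float64(280.0), np.float64(444.0)), np.int32(4)), ((np.float64(284.0), np.float64(442.0)), np.int32(2)), ((np.float64(270.0), np.float64(447.0)), np.int32(2)), ((np.float64(274.0), np.float64(446.0)), np.int32(2)), ((np.float64(259.0), np.float64(448.0)), np.int32(2)), ((np.float64(266.0), np.float64(449.0)), np.int32(1)), ((np.float64(268.0), np.float64(448.0)), np.int32(1)), ((np.float64(260.0), np.float64(451.0)), 
[... 5797 characters left out ...]
), np.int64(277)), (np.int64(429), np.int64(277)), (np.int64(430), np.int64(277)), (np.int64(431), np.int64(277)), (np.int64(432), np.int64(277)), (np.int64(433), np.int64(277)), (np.int64(434), np.int64(277)), (np.int64(435), np.int64(277)), (np.int64(436), np.int64(277)), (np.int64(437), np.int64(277)), (np.int64(438), np.int64(277)), (np.int64(439), np.int64(277)), (np.int64(411), np.int64(278)), (np.int64(412), np.int64(278)), (np.int64(413), np.int64(278))]
48 [array([354., 162.]), array([363., 161.])]
120 [array([354., 177.]), array([361., 178.])]
192 [array([296., 179.]), array([294., 180.])]
264 [array([250., 167.]), array([240., 167.])]
336 [array([281., 155.]), array([276., 152.])]
```

The front spoke faces lie at about -58, 12, 84, 156 and -132° (clockwise from up). No red shows where a stem at 48, 120, 264 or 336° would be visible, so the stem is at about 192° and the wheel needs about 168° clockwise. Plan: hold the tool horizontal with fingers shut and reach in above the guard. First I'll push the upper-left spoke over the top, then finish with the next one.

drive_tool(
  targets=[-0.8,-0.55,-0.33,0,0,0,-0.8,-0.55,-0.33,0,0,0,-0.8,-0.55,-0.33,0,0,0,-0.8,-0.55,-0.33,0,0,0,-0.8,-0.55,-0.33,0,0,0,-0.8,-0.55,-0.33,0,0,0,-0.8,-0.55,-0.33,0,0,0,-0.8,-0.55,-0.33,0,0,0,-0.8,-0.55,-0.33,0,0,0,-0.8,-0.55,-0.33,0,0,0,-0.8,-0.55,-0.33,0,0,0,-0.8,-0.55,-0.33,0,0,0,0,0,0,0,0,-0.86,0,0,0,0,0,-0.86,0,0,0,0,0,-0.86,0,0,0,0,0,-0.86],
  claw=0,
)

```text
time: 1.43
ee_pos: [0.403, 0.2499, 0.3497]
tool_rot: [-0.094, -3.139, 0.0]
contact_force: [0.0, -0.1, 0.3]
gripper_width: -0.0003
gripper_force: 0.0
```

drive_tool(
  targets=[0,0,0,0,-0.9,0,0,0,0,0,-0.9,0,0,0,0,0,-0.9,0,0,0,0,0,-0.9,0,0,0,0,0,-0.9,0,0,0,0,0,-0.9,0,0,0,0,0,-0.9,0,0,0,0,0,-0.9,0,0,0,0,0,-0.9,0,0,0,0,0,-0.9,0],
)

```text
time: 2.27
ee_pos: [0.4027, 0.2504, 0.3502]
tool_rot: [0.073, 2.351, -0.029]
contact_force: [0.0, -0.1, 0.1]
gripper_width: -0.0002
gripper_force: 0.0
```

drive_tool(
  targets=[-0.34,-0.76,0.34,0,0,0,-0.34,-0.76,0.34,0,0,0,-0.34,-0.76,0.34,0,0,0,-0.34,-0.76,0.34,0,0,0,-0.34,-0.76,0.34,0,0,0,-0.34,-0.76,0.34,0,0,0,-0.34,-0.76,0.34,0,0,0,0,0,0,0,-0.9,0,0,0,0,0,-0.9,0,0,0,0,0,-0.9,0,0,0,0,0,-0.9,0,0,0,0,0,-0.9,0,0,0,0,0,-0.9,0,0,0,0,0,-0.9,0,0,0,0,0,-0.9,0,0,0,0,0,-0.9,0,0,0,0,0,-0.9,0],
)

```text
time: 3.68
ee_pos: [0.4838, 0.086, 0.4107]
tool_rot: [0.055, 1.681, -0.05]
contact_force: [-10.1, -4.4, 20.3]
gripper_width: 0.0001
gripper_force: 0.0
```

```bash
cat >>h.py <<'E'
def where():
    s=arm.state();p=np.array(s["ee_pos"]);R=cv2.Rodrigues(np.array(s["tool_rot"],float))[0];d=p-C
    print("t",round(s["time"],2),"rig xyz mm",(np.array([d@RX,d@RY,d[2]])*1000).round(1));print("tool z",R[:,2].round(3),"y",R[:,1].round(3),"RX",RX.round(3));print(np.round(s["joint_positions"],2),np.round(s["contact_force"],1))
E
python3 -c "from h import *;where()"
```

```text
t 3.68 rig xyz mm [-154.    71.5  410.7]
tool z [ 0.992 -0.066 -0.111] y [ 0.066  0.998 -0.001] RX [ 0.998 -0.063  0.   ]
[-0.07 -0.89  2.58  0.19  0.   -1.76] [-10.1  -4.4  20.3]
```

Fully horizontal runs into the joint limits. A 45° tilt clears the guard and the spokes just as well, so I'll back off to that.

drive_tool(
  targets=[0,0,0,0,0.9,0,0,0,0,0,0.9,0,0,0,0,0,0.9,0,0,0,0,0,0.9,0,0,0,0,0,0.9,0,0,0,0,0,0.9,0,0,0,0,0,0.9,0,0,0,0,0,0.9,0,0,0,0,0,0,0],
)

```text
time: 4.43
ee_pos: [0.4869, 0.0883, 0.4116]
tool_rot: [0.07, 2.289, -0.032]
contact_force: [0.3, 0.3, 0.5]
gripper_width: 0.0001
gripper_force: 0.0
```

```bash
python3 -c "from h import *;where()"
```

```text
t 4.43 rig xyz mm [-151.    74.   411.6]
tool z [ 0.751 -0.046 -0.658] y [ 0.061  0.998 -0.   ] RX [ 0.998 -0.063  0.   ]
[-0.06 -0.69  2.15 -0.    0.83 -1.57] [0.3 0.3 0.5]
```

drive_tool(
  targets=[0.37,0.05,0.62,0,0,0,0.37,0.05,0.62,0,0,0,0.37,0.05,0.62,0,0,0,0.37,0.05,0.62,0,0,0,0.37,0.05,0.62,0,0,0,0.37,0.05,0.62,0,0,0,0.37,0.05,0.62,0,0,0,0.37,0.05,0.62,0,0,0,0,0,0,0,0,0],
)

```text
time: 5.18
ee_pos: [0.5368, 0.0975, 0.2376]
tool_rot: [0.069, 2.297, -0.031]
contact_force: [-0.1, 0.9, -1.4]
gripper_width: 0.0
gripper_force: 0.0
```

```bash
python3 - <<'E'
from h import *
where()
a=[arm.read_camera(n) for n in("side","top")]
f=lambda x:cv2.resize(np.clip(x*1.6,0,255).astype(np.uint8),(400,400),interpolation=cv2.INTER_CUBIC)
cv2.imwrite("pics/a1.png",np.hstack([f(a[0][165:340,280:455]),f(a[1][100:260,225:385])]))
E
```

```text
t 5.18 rig xyz mm [-101.8   86.3  237.6]
tool z [ 0.746 -0.045 -0.665] y [ 0.06   0.998 -0.   ] RX [ 0.998 -0.063  0.   ]
[-0.02 -0.34  2.3  -0.09  0.33 -1.46] [-0.1  0.9 -1.4]
```

View pics/a1.png

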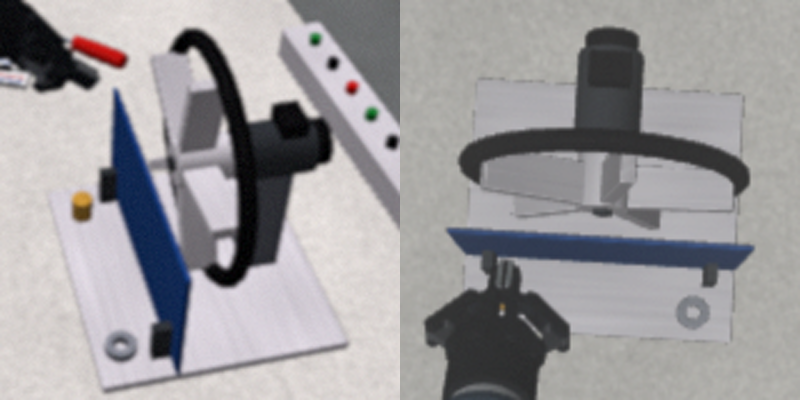

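The fingers are in front of the guard, lined up left of the hub below the upper-left spoke. The loose things are undisturbed. I'll insert.

drive_tool(
  targets=[-0.25,0,0.2,0,0,0,0,0,0.65,0,0,0,0,0,0.65,0,0,0,0,0,0.65,0,0,0,0,0,0.65,0,0,0,0,0,0.65,0,0,0,0,0,0,0,0,0],
)

```text
time: 5.87
ee_pos: [0.6236, 0.0919, 0.1814]
tool_rot: [0.07, 2.289, -0.032]
contact_force: [-0.4, -0.2, 0.4]
gripper_width: 0.0001
gripper_force: 0.0
```

```bash
python3 - <<'E'
from h import *
where()
# arc steps: rig (dy,dz) for r=87 from -82 to +74 deg
for q in (-82,-60,-40,-20,0,20,40,60,74):
    t=np.radians(q);print(q,"tcp y z",(-87*np.sin(t)).round(1),(180+87*np.cos(t)-17).round(1))
E
```

```text
t 5.87 rig xyz mm [-14.9  86.1 181.4]
tool z [ 0.751 -0.046 -0.659] y [ 0.061  0.998 -0.   ] RX [ 0.998 -0.063  0.   ]
[-0.03  0.01  2.16 -0.19  0.12 -1.36] [-0.4 -0.2  0.4]
-82 tcp y z 86.2 175.1
-60 tcp y z 75.3 206.5
-40 tcp y z 55.9 229.6
-20 tcp y z 29.8 244.8
0 tcp y z -0.0 250.0
20 tcp y z -29.8 244.8
40 tcp y z -55.9 229.6
60 tcp y z -75.3 206.5
74 tcp y z -83.6 187.0
```

drive_tool(
  targets=[-0.16,-0.09,-0.14,0,0,0,-0.16,-0.09,-0.14,0,0,0,-0.16,-0.09,-0.14,0,0,0,-0.16,-0.09,-0.14,0,0,0,-0.15,-0.16,-0.13,0,0,0,-0.15,-0.16,-0.13,0,0,0,-0.15,-0.16,-0.13,0,0,0,-0.15,-0.16,-0.13,0,0,0,-0.1,-0.22,-0.08,0,0,0,-0.1,-0.22,-0.08,0,0,0,-0.1,-0.22,-0.08,0,0,0,-0.1,-0.22,-0.08,0,0,0],
)

```text
time: 6.87
ee_pos: [0.6186, 0.0369, 0.2477]
tool_rot: [0.067, 2.288, -0.03]
contact_force: [0.3, 2.9, -2.6]
gripper_width: 0.0
gripper_force: 1.3
```

```bash
python3 -c "from h import *;where()"
```

```text
t 6.87 rig xyz mm [-16.4  31.  247.7]
tool z [ 0.752 -0.043 -0.658] y [0.058 0.998 0.001] RX [ 0.998 -0.063  0.   ]
[-0.18 -0.16  2.15  0.3   0.31 -1.94] [ 0.3  2.9 -2.6]
```

The push force is about 4 N, as expected. I'll continue over the top.

drive_tool(
  targets=[-0.03,-0.25,-0.03,0,0,0,-0.03,-0.25,-0.03,0,0,0,-0.03,-0.25,-0.03,0,0,0,-0.03,-0.25,-0.03,0,0,0,0.03,-0.25,0.03,0,0,0,0.03,-0.25,0.03,0,0,0,0.03,-0.25,0.03,0,0,0,0.03,-0.25,0.03,0,0,0,0.1,-0.22,0.08,0,0,0,0.1,-0.22,0.08,0,0,0,0.1,-0.22,0.08,0,0,0,0.1,-0.22,0.08,0,0,0,0.15,-0.16,0.13,0,0,0,0.15,-0.16,0.13,0,0,0,0,0,0,0,0,0],
)

```text
time: 8.12
ee_pos: [0.6131, -0.0597, 0.2207]
tool_rot: [0.068, 2.286, -0.032]
contact_force: [0.4, 0.5, -0.3]
gripper_width: -0.0001
gripper_force: 0.2
```

```bash
python3 -c "
from h import *
where()
pair(arm.read_camera('side'),arm.read_camera('top'),-.034,'pics/r1.png')"
```

```text
t 8.12 rig xyz mm [-15.8 -65.8 220.7]
tool z [ 0.753 -0.045 -0.656] y [ 0.06   0.998 -0.001] RX [ 0.998 -0.063  0.   ]
[-0.44 -0.13  2.19  0.84  0.38 -2.63] [ 0.4  0.5 -0.3]
```

View pics/r1.png

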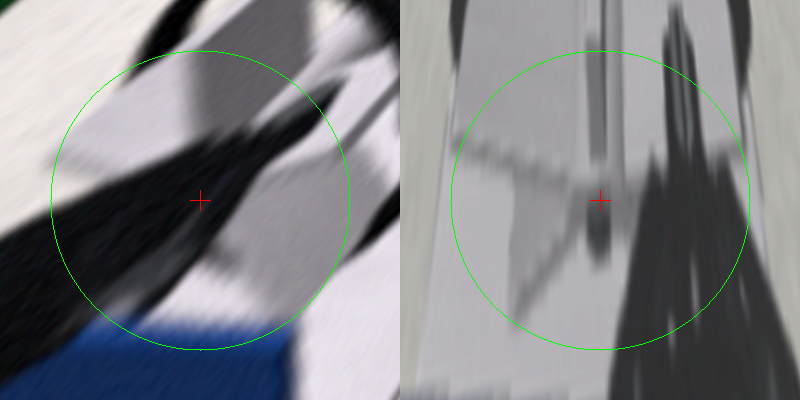

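```bash
python3 - <<'E'
from h import *
for n in("side","top"):
    im=arm.read_camera(n);cv2.imwrite(f"pics/{n}1.png",im);b,g,r=[im[...,i].astype(int) for i in range(3)]
    m=((r>40)&(r>1.5*g)&(r>1.5*b)).astype(np.uint8)
    k,l,st,ce=cv2.connectedComponentsWithStats(m)
    print(n,[(tuple(map(float,c.round())),int(s[4])) for c,s in zip(ce[1:],st[1:]) if s[4]>5])
    for a in(34,106,178,250,322):
        t=np.radians(a);print(a,[proj(n,rig2w(0,-d*np.sin(t),.18+d*np.cos(t))).round() for d in(.14,.163)])
a,b=[cv2.imread(f"pics/{n}1.png") for n in("side","top")]
f=lambda x:cv2.resize(np.clip(x*1.6,0,255).astype(np.uint8),(400,400),interpolation=cv2.INTER_CUBIC)
cv2.imwrite("pics/a2.png",np.hstack([f(a[165:340,280:455]),f(b[100:260,225:385])]))
E
```

```text
side [((297.0, 23.0), 8), ((238.0, 26.0), 6), ((271.0, 26.0), 6), ((294.0, 35.0), 10), ((251.0, 43.0), 15), ((289.0, 41.0), 8), ((243.0, 46.0), 7), ((271.0, 49.0), 6), ((281.0, 50.0), 8), ((306.0, 53.0), 16), ((239.0, 52.0), 7), ((282.0, 55.0), 8), ((240.0, 58.0), 6), ((270.0, 58.0), 6), ((280.0, 59.0), 6), ((244.0, 65.0), 7), ((264.0, 63.0), 8), ((282.0, 63.0), 9), ((308.0, 65.0), 8), ((251.0, 66.0), 6), ((296.0, 65.0), 6), ((293.0, 68.0), 7), ((267.0, 70.0), 6), ((310.0, 74.0), 6), ((243.0, 76.0), 6), ((298.0, 79.0), 23), ((276.0, 79.0), 10), ((280.0, 87.0), 14), ((308.0, 84.0), 9), ((244.0, 94.0), 8), ((300.0, 100.0), 6), ((286.0, 111.0), 10), ((270.0, 116.0), 19), ((1.0, 120.0), 47), ((247.0, 118.0), 6), ((260.0, 119.0), 11), ((228.0, 121.0), 6), ((362.0, 173.0), 44), ((323.0, 187.0), 166), ((434.0, 203.0), 19), ((461.0, 239.0), 25), ((493.0, 283.0), 32), ((533.0, 335.0), 48), ((277.0, 425.0), 1910), ((328.0, 473.0), 53)]
34 [array([386., 220.]), array([390., 218.])]
106 [array([387., 286.]), array([390., 295.])]
178 [array([366., 274.]), array([366., 280.])]
250 [array([354., 215.]), array([351., 212.])]
322 [array([363., 177.]), array([362., 168.])]
top [((356.0, 70.0), 33), ((417.0, 69.0), 33), ((235.0, 71.0), 33), ((296.0, 71.0), 34), ((264.0, 155.0), 59), ((158.0, 179.0), 264), ((487.0, 262.0), 21), ((474.0, 269.0), 22), ((426.0, 295.0), 992), ((605.0, 297.0), 26), ((576.0, 300.0), 29)]
34 [array([343., 159.]), array([350., 158.])]
106 [array([360., 175.]), array([369., 176.])]
178 [array([308., 180.]), array([308., 181.])]
250 [array([254., 170.]), array([246., 171.])]
322 [array([267., 156.]), array([260., 154.])]
```

View pics/a2.png

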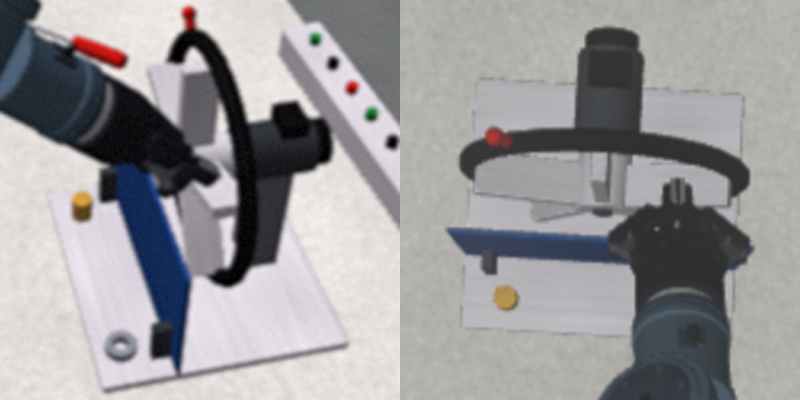

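The stem is now visible at the top view's (264,155) and the side view's (362,173). Both match a stem at -38°, so about 38° clockwise remains. I'll ease off, retract, shift left and insert behind the spoke at -2°.

drive_tool(
  targets=[-0.1,0.1,-0.09,0,0,0,-0.1,0.1,-0.09,0,0,0,0,0,-0.6,0,0,0,0,0,-0.6,0,0,0,0,0,-0.6,0,0,0,0,0,-0.6,0,0,0,0,0,-0.6,0,0,0,0,0,-0.6,0,0,0,-0.04,0.49,-0.03,0,0,0,-0.04,0.49,-0.03,0,0,0,-0.04,0.49,-0.03,0,0,0,-0.04,0.49,-0.03,0,0,0,-0.04,0.49,-0.03,0,0,0,-0.04,0.49,-0.03,0,0,0,-0.04,0.49,-0.03,0,0,0,0,0,0,0,0,0],
)

```text
time: 9.65
ee_pos: [0.5393, 0.0561, 0.3097]
tool_rot: [0.066, 2.288, -0.03]
contact_force: [0.1, 0.1, 0.9]
gripper_width: 0.0002
gripper_force: 0.0
```

```bash
cat >>h.py <<'E'
def stem():
    for n in("side","top"):
        im=arm.read_camera(n);b,g,r=[im[...,i].astype(int) for i in range(3)]
        k,l,st,ce=cv2.connectedComponentsWithStats(((r>40)&(r>1.5*g)&(r>1.5*b)).astype(np.uint8))
        for c,s in zip(ce[1:],st[1:]):
            p=onplane(n,*c,rig2w(0,0,0),RX);q=p-C;y,z=q@RY,q[2]-.18
            if s[4]>8 and .13<np.hypot(y,z)<.18:print(n,c.round(1),"r",np.hypot(y,z).round(3),"deg",np.degrees(np.arctan2(-y,z)).round(1))
E
python3 -c "from h import *;where();stem()"
```

```text
t 9.65 rig xyz mm [-96.7  45.1 309.7]
tool z [ 0.752 -0.043 -0.658] y [ 0.057  0.998 -0.   ] RX [ 0.998 -0.063  0.   ]
[-0.16 -0.49  2.25  0.16  0.54 -1.78] [0.1 0.1 0.9]
side [362.2 172.5] r 0.152 deg -39.4
top [263.5 154.8] r 0.154 deg -37.5
```

drive_tool(
  targets=[0,0,0.61,0,0,0,0,0,0.61,0,0,0,0,0,0.61,0,0,0,0,0,0.61,0,0,0,0,0,0.61,0,0,0,0,0,0.61,0,0,0,-0.03,-0.19,-0.03,0,0,0,-0.03,-0.19,-0.03,0,0,0,-0.03,-0.19,-0.03,0,0,0,-0.03,-0.19,-0.03,0,0,0,-0.03,-0.19,-0.03,0,0,0,-0.03,-0.19,-0.03,0,0,0,-0.03,-0.19,-0.03,0,0,0,-0.03,-0.19,-0.03,0,0,0,-0.03,-0.19,-0.03,0,0,0,-0.03,-0.19,-0.03,0,0,0,0,0,0,0,0,0],
)

```text
time: 11.17
ee_pos: [0.6175, -0.0097, 0.2493]
tool_rot: [0.071, 2.289, -0.033]
contact_force: [-0.5, 0.0, -0.2]
gripper_width: 0.0001
gripper_force: 0.0
```

```bash
python3 -c "from h import *;where();stem()"
```

```text
t 11.17 rig xyz mm [-14.5 -15.7 249.3]
tool z [ 0.751 -0.047 -0.658] y [ 0.062  0.998 -0.   ] RX [ 0.998 -0.063  0.   ]
[-0.3  -0.18  2.16  0.53  0.36 -2.23] [-0.5  0.  -0.2]
side [372.3 180.8] r 0.147 deg -10.6
top [297.6 152.9] r 0.155 deg -7.5
```

About 8° remain, roughly 12 mm at the finger.

drive_tool(
  targets=[0.01,-0.1,0.01,0,0,0,0.01,-0.1,0.01,0,0,0,0.01,-0.1,0.01,0,0,0,0.01,-0.1,0.01,0,0,0,0,0,0,0,0,0,0,0,0,0,0,0],
)

```text
time: 11.77
ee_pos: [0.6169, -0.0205, 0.2472]
tool_rot: [0.07, 2.289, -0.032]
contact_force: [-0.8, 0.4, 0.1]
gripper_width: 0.0003
gripper_force: 0.3
```

```bash
python3 -c "
from h import *
where();stem()
b=cv2.imread('pics/top0.png')
# base corner refinement via pale-base contour midline
a=arm.read_camera('side');t=arm.read_camera('top');pair(a,t,-.034,'pics/r2.png')"
```

```text
t 11.77 rig xyz mm [-14.4 -26.4 247.2]
tool z [ 0.751 -0.046 -0.659] y [ 0.061  0.998 -0.   ] RX [ 0.998 -0.063  0.   ]
[-0.33 -0.18  2.17  0.58  0.38 -2.3 ] [-0.8  0.4  0.1]
side [375.1 185.3] r 0.146 deg -3.0
top [306.9 153.3] r 0.154 deg -0.4
```

View pics/r2.png

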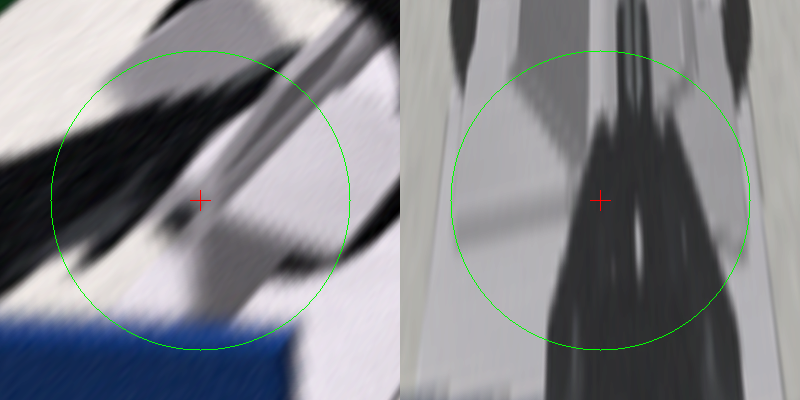

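Both views put the stem within about 3° of up, and the spokes (about -35, 38, 108 and -102°) agree. I'll ease off, retract clear and re-measure unobstructed.

drive_tool(
  targets=[0,0.15,0,0,0,0,0,0.2,0,0,0,0,0,0,-0.5,0,0,0,0,0,-0.6,0,0,0,0,0,-0.6,0,0,0,0,0,-0.6,0,0,0,0,0,-0.6,0,0,0,0,0,-0.6,0,0,0,0,0,-0.6,0,0,0,0,0,-0.6,0,0,0,0,0,0,0,0,0,0,0,0,0,0,0],
)

```text
time: 12.97
ee_pos: [0.512, -0.0035, 0.3415]
tool_rot: [0.069, 2.286, -0.033]
contact_force: [0.2, 0.3, 0.3]
gripper_width: -0.0
gripper_force: 0.0
```

```bash
python3 - <<'E'
from h import *
where();stem();stem()
a=[arm.read_camera(n) for n in("side","top")]
f=lambda x:cv2.resize(np.clip(x*1.6,0,255).astype(np.uint8),(400,400),interpolation=cv2.INTER_CUBIC)
cv2.imwrite("pics/a3.png",np.hstack([f(a[0][165:340,280:455]),f(a[1][100:260,225:385])]))
E
```

```text
t 12.97 rig xyz mm [-120.3  -16.1  341.5]
tool z [ 0.753 -0.047 -0.656] y [ 0.061  0.998 -0.001] RX [ 0.998 -0.063  0.   ]
[-0.41 -0.65  2.27  0.39  0.73 -2.1 ] [0.2 0.3 0.3]
side [375.1 185.3] r 0.146 deg -3.0
top [307.  153.3] r 0.154 deg -0.4
side [375.1 185.3] r 0.146 deg -3.0
top [307.  153.3] r 0.154 deg -0.4
```

View pics/a3.png

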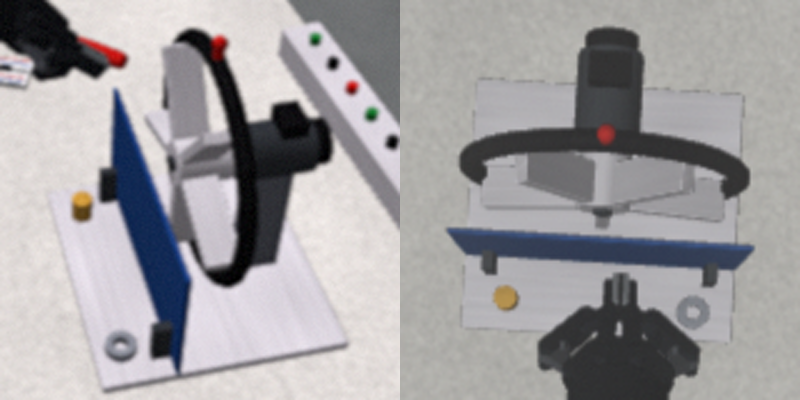

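The stem stands up, with the ball at crop (605,134) directly above the axle line. The loose things are unmoved and the gripper is clear in front of the guard. I'll hand in.

```bash
python3 -c "from h import *;print(arm.hand_in())"
```

```text
the job is handed in; nothing more can be done
None
```

I zeroed the wheel and handed the job in at about 13 s. The camera views put the red stem within about 3° of straight up, the wheel at rest, the gripper clear of it and the loose things by the rig unmoved; hand-in returned no verdict.

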